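# Return the tonearm to its rest after a record

## Task

The record has finished. Tip the red cue lever fully back so the tonearm lifts off the record, swing the lifted tonearm back until it is over its rest, then tip the lever fully forward again so that the arm settles between the rest's two prongs. Never swing the arm while it is down, put it down only in the rest, and leave the other things on the desk where they are.

Things in the scene. Friction and masses are not known exactly. Their poses are not given: they have to be found in the camera images.
- turntable: Record player, fixed: walnut plinth 460 (x) by 350 (y) mm, top face 62 mm above the desk; origin under its centre on the desk, z up. At +x lies the platter with a black record, 302 mm across (its top 88.5 mm above the desk, centre 50 mm along +x from the origin); at -x, the side nearest the robot, are the tonearm and the cue lever. All directions below are in this frame.
- cue_lever (a joint): Angle of the cue lever, rad, about the turntable's x axis. 0 = fully forward (leaning 60 degrees from vertical towards -y), tonearm down; 1.2 = fully back (9 degrees past vertical towards +y), tonearm lifted. It has end stops at both, and light friction (about 1.5 N at the knob) holds it wherever it is left. The whole tonearm rises level on its pillar in proportion, 10 mm per rad (12 mm in all).
- lever_knob (a point): Centre of the red knob at the lever's end, moving with it: a cylinder 16 mm in diameter and 24 mm long, its axis along the turntable's x axis, on a rod 8 mm thick. Pinched by its two flat ends it turns between the fingers, but with some drag, so the lever lags up to about 0.15 rad behind them: follow through a little past each stop. 70 mm from the hinge; 122 mm above the desk when forward, 156 mm when back. The arm when in its rest passes 55 mm to the +x side of the lever.
- lever_hinge (a point): Hinge of the cue lever, 87 mm above the desk, fixed on the turntable at (-200, 60) mm from its origin; the hinge axis is along x. The block it sits in is 34 mm square and reaches 94 mm above the desk.
- tonearm_swing (a joint): Swing of the tonearm about the vertical pivot, rad, counter-clockwise from above positive. 0 = in line with its rest, pointing along the turntable's -y; larger = swung towards +x over the record (about 0.45 at the record's rim). No detent or stop at 0: it can be swung on to -0.12, and slight friction holds it where it is left.
- tonearm_pivot (a point): Vertical swing axis of the tonearm at the height of its tube, 110 mm above the desk; fixed on the turntable at (-145, 100) mm from its origin.
- headshell (a point): Centre of the black headshell at the end of the tonearm, 215 mm from the pivot, moving with it: a block 22 mm wide, 50 mm long along the arm and 10 mm thick, at the end of a 9 mm aluminium tube; its frame's y axis points back along the arm to the pivot. 110 mm above the desk when lowered, 122 mm when lifted. A cartridge 14 mm wide hangs 17 mm below its centre.
- stylus_tip (a point): Point of the needle under the headshell, 232 mm from the pivot, 21 mm below the tube's line; it touches the record when the arm is down and is about 12 mm clear when lifted.
- tonearm_rest (a point): Cradle of the arm rest, fixed on the turntable 150 mm from the pivot towards -y, 105.5 mm above the desk: a black fork, its two prongs 24 mm apart (inside) along x and 113 mm high above the desk; the lifted tube passes above them.
- record_weight: Bystander: brass record weight, 54 mm in diameter, 55 mm tall, standing on the desk to the robot's left. Origin under its centre.
- brush: Bystander: brush 170 mm long lying on the desk to the robot's right. Origin on the underside, mid-length.
- keepsake_box: Bystander: wooden box 126 x 86 x 57 mm on the desk to the robot's left. Origin under its centre.
- bronze_horse: Bystander: bronze horse on a marble base 130 x 60 mm, 140 mm tall, on the desk to the robot's right. Origin under its centre.

How it is judged (in metres and radians):
On the way, in this order (a step that is already met when the one before it is completed fails the run):
1. the cue lever is tipped fully back (above 1.05 rad) while the tonearm is still over the record (swing above 0.4 rad) (value of joint cue_lever above 1.05 rad and value of joint tonearm_swing above 0.4 rad), for 0.2 s.
2. the lifted tonearm is in line with its rest (swing within 0.04 rad of 0), the lever still back (above 0.9 rad) (value of joint cue_lever above 0.9 rad and value of joint tonearm_swing between -0.04 and 0.04 rad), for 0.2 s.
At the end, for the whole second after the job is handed in: The cue lever is fully forward (below 0.15 rad), the tonearm lies lowered between the prongs of its rest (swing within 0.04 rad of 0), and both are still (value of joint cue_lever below 0.15 rad and value of joint tonearm_swing between -0.04 and 0.04 rad and velocity of joint cue_lever between -0.05 and 0.05 rad/s and velocity of joint tonearm_swing between -0.05 and 0.05 rad/s); the robot touches nothing.
It fails at once if the arm, lever below 0.5 rad, is over 20 mm from its start (at the needle) and over 0.06 rad from its rest (value of joint cue_lever below 0.5 rad and distance of stylus_tip from where it was at the start of the episode above 0.02 m and (value of joint tonearm_swing above 0.06 rad or value of joint tonearm_swing below -0.06 rad)).
It fails at once if the record weight is moved more than 25 mm (distance of record_weight from where it was at the start of the episode above 0.025 m).
It fails at once if the brush is moved more than 25 mm (distance of brush from where it was at the start of the episode above 0.025 m).
It fails at once if the wooden box is moved more than 25 mm (distance of keepsake_box from where it was at the start of the episode above 0.025 m).
It fails at once if the bronze horse is moved more than 25 mm (distance of bronze_horse from where it was at the start of the episode above 0.025 m).
It also fails if it takes over 64 s, if anything falls off the work surface, if the arm or the gripper's body presses on something with over 40 N, if the wrist force passes 120 N, or if a joint passes its speed limit or range.

## Robot

A 6-joint arm with a two-finger parallel gripper is mounted at the origin on the work surface. World frame = base frame: x ahead of the robot, y to its left, z up, the work surface at z = 0. Lengths are in mm, angles in rad, forces in N, time in s.
With the tool pointing down it reaches from about 350 to 800 mm from the base axis. Payload 7.3 kg.
Tool frame: the origin (TCP) lies between the finger pads; the fingertips stand 17 mm ahead of it and the grasp point (between the pads) lies 2 mm behind it; z points along the fingers, y is the line along which they close (so a half turn about z gives the same grasp; the last joint's range is limited). The gripper opens to 85 mm and grips with 20 to 120 N. Pads are 22 mm wide; open, the fingers measure 114 mm over their backs; the gripper's body (76 mm by 85 mm) begins 54 mm behind the grasp point. The pads swing forward as they close: fully open they stand 13 mm farther back than shut.
Start: joints at [-1.324, 0.342, 1.524, -0, 1.275, -0.146], TCP at [200.981, -485.025, 248.322] pointing down, gripper open.
Joint ranges: [-2.53, 2.53], [-0.77, 2.02], [0.04, 2.7], [-1, 4.14], [0.28, 2.66], [-3.11, 3.11]. Speed limits (rad/s): [2.57, 2.57, 3.14, 3.14, 3.14, 3.14].

## Interface

Orientations are given as a unit quaternion [w, x, y, z].
In Python, from station import env gives the robot as it stands.
- The arm moves only by the shell command python3 -m crank 'ROWS' [FORCE]. ROWS is JSON, a list of rows, each an object of numbers: "claw": the finger opening in m, from 0 to 0.0854; "x", "y", "z": the shift along the tool's x, y, z in m; "wx", "wy", "wz": the turn, a rotation vector about the tool's x, y, z in degrees. In form: [{"claw": .., "x": .., "y": .., "z": .., "wx": .., "wy": .., "wz": ..}, ...]. A call has 1 to 12 rows; each row shifts and turns the commanded pose from where the row before left it, along the tool's axes as they then stand; what a row does not reach is not made up. A row lasts 1/8 s, in which the tool goes at most 62.5 mm and 10.7 degrees, less where a joint would pass 70% of its speed; a pose out of reach is approached as far as the arm can. A call with a gripper value outside its range is refused whole. The fingers move at their own pace and stop on an object; FORCE is the grip in N (left out, the last holds). Time passes only in rows, so rows that do not move let the fingers close. It gives the time, the measured TCP pose, the force, the opening and the grip force at its end, in the units of the state.
- env.get_state(): the state, without advancing time (a new reading comes with each control period).
- env.capture(name): name is "side" or "top" or "wrist"; returns a dict with "img" (420x560x3 uint8, blue, green, red), "intrinsics" (3x3 intrinsics, pixels), "pose" (4x4, takes a point from camera to world coordinates); the wrist camera has in their place "tool_from_camera" (4x4, takes a point from camera to tool coordinates, whose origin is the TCP and whose axes are the flange's). Camera axes: x right, y down, z forward; pixel columns grow to the right and rows downward; lengths in mm; the calibration is good to about 2 mm. A picture is of the moment at which its call begins: read the wrist's pose just before it. There is no depth.
- env.close_job(): hands the job in; it is judged then, once.
The state is a dict: "clock": time; "joint_positions": joint angles; "dq": joint speeds; "effort": joint torques, N m; "eef_pos": TCP position; "ee_rot": TCP orientation; "ft_force": force on the tool from outside, world axes, zero at the start; "wrist_torque": the same for the moment, N m; "finger_gap": opening from 0.0 (shut) to 1.0 (fully open); "gripper_force": force on a finger pad.
Only numpy, scipy, OpenCV 4.12 (cv2) and the standard library are available. Lean on these libraries where they do the work, as an engineer would, in place of code of your own. Each camera call takes 0.05 s, during which the arm holds its last target. There are 200 camera calls.

## Working session

There is one attempt and no reset: what is moved stays moved. The work goes in short steps, Python scripts to look and compute and a shell command to move; the robot and the scene stay as the last step left them, time stands still between calls to the robot, and variables do not carry over. Pictures are saved under pics/ and viewed, at most 10 in all, crops included, and the job is handed in when it is done.

```bash
ls; mkdir -p pics; python3 - <<'E'
from station import env
import cv2,json,numpy as np
print(env.get_state())
for n in ("top","side"):
    c=env.capture(n); cv2.imwrite(f"pics/{n}0.png",c["img"])
    print(n,np.array(c["intrinsics"]).tolist(),np.array(c["pose"]).round(4).tolist())
E
```

```text
pics
{'clock': 0.0, 'joint_positions': array([-1.32398552e+00,  3.42737109e-01,  1.52506172e+00, -1.21526040e-05,
        1.27543109e+00, -1.45958024e-01]), 'dq': array([ 8.93532225e-04, -2.72128449e-07, -3.03561155e-04, -1.73043408e-03,
       -1.72407195e-03,  1.20873110e-03]), 'effort': array([ 4.03730328e-04, -4.33680546e+01, -2.46014446e+01, -1.34619559e-04,
        7.94532127e-03,  8.25227715e-06]), 'eef_pos': array([ 200.88051606, -484.61093202,  247.60289252]), 'ee_rot': array([-8.17299157e-04,  9.80777802e-01,  1.95126199e-01, -4.70675345e-05]), 'ft_force': array([ 0.539962  , -0.66088568, -0.30304863]), 'wrist_torque': array([-0.00647508, -0.02106087,  0.031241  ]), 'gripper_force': 0.0, 'finger_gap': 1.0020776219968688}
top [[473.9213169619519, 0.0, 278.3410679955074], [0.0, 473.9213169619519, 210.53532210242764], [0.0, 0.0, 1.0]] [[0.0008, -0.9804, 0.1972, 267.5017], [-1.0, -0.0009, -0.0005, 68.4216], [0.0006, -0.1972, -0.9804, 1445.0615], [0.0, 0.0, 0.0, 1.0]]
side [[510.32110474231916, 0.0, 285.5599414816428], [0.0, 510.32110474231916, 206.29646979006773], [0.0, 0.0, 1.0]] [[0.8653, -0.2852, 0.4122, -130.6813], [-0.5007, -0.4542, 0.7368, -1079.582], [-0.0229, -0.844, -0.5359, 934.1358], [0.0, 0.0, 0.0, 1.0]]
```

View pics/top0.png

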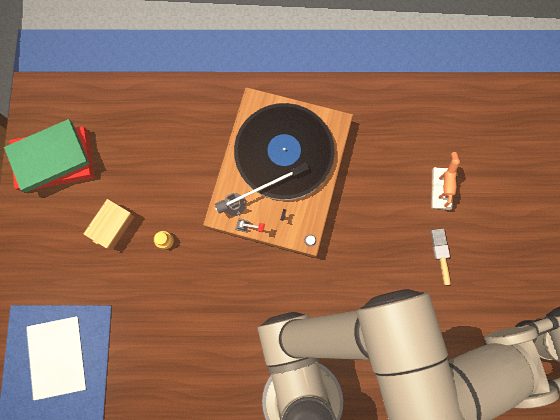

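View pics/side0.png

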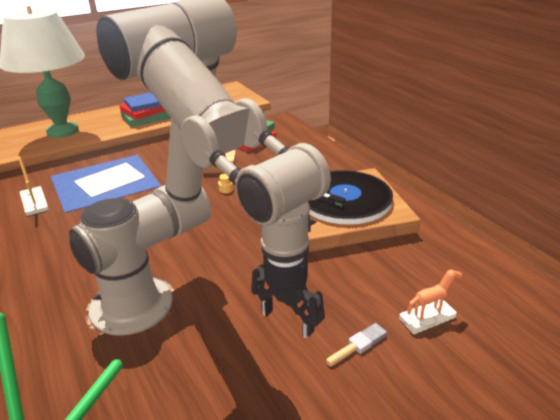

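The top view shows the turntable with corners near (247,88), (353,115), (320,258) and (204,225). The record's centre is at (284,149), the pivot near (231,204), the headshell near (300,172), the red knob near (262,228) and the rest near (285,214). I'll enlarge this area to read it more closely.

```bash
python3 - <<'E'
import cv2
i=cv2.imread("pics/top0.png")[80:265,195:360]
cv2.imwrite("pics/topcrop.png",cv2.resize(i[:, :],None,fx=3.2,fy=3.2,interpolation=cv2.INTER_CUBIC))
E
```

```text
(no output)
```

View pics/topcrop.png

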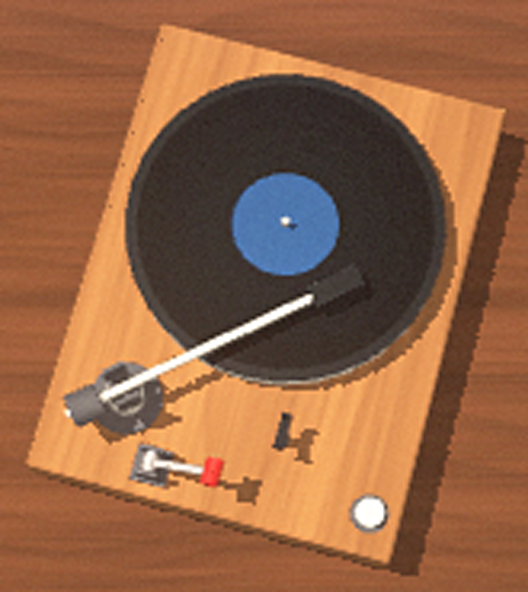

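The crop shows plinth corners at (162,25), (505,108), (390,565) and (28,465), the record's centre at (286,223), the knob at (212,471), the headshell at (340,287) and the rest at (284,432). I'll fit the turntable pose and the swing angle to these points.

```bash
cat > h.py <<'E'
import numpy as np
from scipy.spatial.transform import Rotation as R
from scipy.optimize import least_squares
def proj(P,K,T):
    p=(np.atleast_2d(P)-T[:3,3])@T[:3,:3]; q=p@np.array(K).T; return q[:,:2]/q[:,2:]
def tt(pose,P):
    x,y,a=pose[:3]; P=np.atleast_2d(P); return P@R.from_euler('z',a).as_matrix().T+[x,y,0]
def knob(t): # turntable frame
    a=-np.pi/3+t; return np.array([-200,60+70*np.sin(a),87+70*np.cos(a)])
def head(s,r=215,lift=0): return np.array([-145+r*np.sin(s),100-r*np.cos(s),110+lift])
def rot(st): q=st["ee_rot"]; return R.from_quat([q[1],q[2],q[3],q[0]])
def tool(st,target):  # shift in tool axes (mm)
    return rot(st).inv().apply(np.array(target)-st["eef_pos"])
E
python3 - <<'E'
from h import *
from station import env
c=env.capture("top");K,T=np.array(c["intrinsics"]),np.array(c["pose"])
U=np.array([(162,25),(505,108),(390,565),(28,465),(286,223),(212,471),(340,287)])
px=(U+.5)/3.2-.5+[195,80]
def pts(v): return tt(v,np.array([[230,175,62],[230,-175,62],[-230,-175,62],[-230,175,62],[50,0,90],knob(0),head(v[3])]))
s=least_squares(lambda v:(proj(pts(v),K,T)-px).ravel(),[450,100,-.25,.6])
v=s.x; print(v.round(3),s.fun.reshape(-1,2).round(2).tolist())
for n,P in dict(knob0=knob(0),knob12=knob(1.2),hinge=[-200,60,87],pivot=[-145,100,110],head=head(v[3]),rest=[-145,-50,105],head0=head(0)).items(): print(n,tt(v,P).round(1))
np.save("v.npy",v); print(rot(env.get_state()).as_matrix().round(3).tolist())
E
```

```text
[ 6.77724e+02  6.37080e+01 -2.63000e-01  7.15000e-01] [[-0.31, -1.62], [0.92, -0.26], [0.56, -0.16], [-1.04, 0.27], [0.06, 0.3], [0.7, 0.73], [-0.9, 0.46]]
knob0 [[484.4 115.1 122. ]]
knob12 [[502.9 183.9 156.2]]
hinge [[500.2 173.6  87. ]]
pivot [[563.7 197.9 110. ]]
head [[657.6   4.5 110. ]]
rest [[524.7  53.1 105. ]]
head0 [[507.8  -9.7 110. ]]
[[0.924, 0.383, -0.0], [0.383, -0.924, 0.001], [0.0, -0.001, -1.0]]
```

The fit residuals are about 1 px (roughly 3 mm), and the swing is about 0.715 rad. I'll turn the tool so that its y axis lies along turntable x and its x axis along turntable y, then move above the knob.

```bash
python3 -m crank '[{"claw":0.06,"wz":-10.5},{"claw":0.06,"wz":-10.5},{"claw":0.06,"wz":-10.5},{"claw":0.06,"wz":-10.5},{"claw":0.06,"wz":-10.4},{"claw":0.06,"x":0.05,"y":0.009},{"claw":0.06,"x":0.05,"y":0.009},{"claw":0.06,"x":0.05,"y":0.009},{"claw":0.06,"x":0.05,"y":0.009},{"claw":0.06,"x":0.05,"y":0.009},{"claw":0.06,"x":0.05,"y":0.009},{"claw":0.06,"x":0.05,"y":0.009}]' 30
python3 - <<'E'
from h import *
from station import env
v=np.load("v.npy");s=env.get_state();print(s["clock"],tool(s,tt(v,knob(0))[0]).round(1),rot(s).as_matrix().round(3).tolist())
E
```

```text
0.15 [ 491.5 -445.5  126.4] [[0.924, 0.383, -0.0], [0.383, -0.924, 0.001], [0.0, -0.001, -1.0]]$[0]: bad value
```

```bash
python3 -m crank '[{"claw":0.06,"x":0,"y":0,"z":0,"wx":0,"wy":0,"wz":-10.5},{"claw":0.06,"x":0,"y":0,"z":0,"wx":0,"wy":0,"wz":-10.5},{"claw":0.06,"x":0,"y":0,"z":0,"wx":0,"wy":0,"wz":-10.5},{"claw":0.06,"x":0,"y":0,"z":0,"wx":0,"wy":0,"wz":-10.5},{"claw":0.06,"x":0,"y":0,"z":0,"wx":0,"wy":0,"wz":-10.4},{"claw":0.06,"x":0.05,"y":0.009,"z":0,"wx":0,"wy":0,"wz":0},{"claw":0.06,"x":0.05,"y":0.009,"z":0,"wx":0,"wy":0,"wz":0},{"claw":0.06,"x":0.05,"y":0.009,"z":0,"wx":0,"wy":0,"wz":0},{"claw":0.06,"x":0.05,"y":0.009,"z":0,"wx":0,"wy":0,"wz":0},{"claw":0.06,"x":0.05,"y":0.009,"z":0,"wx":0,"wy":0,"wz":0},{"claw":0.06,"x":0.05,"y":0.009,"z":0,"wx":0,"wy":0,"wz":0},{"claw":0.06,"x":0.05,"y":0.009,"z":0,"wx":0,"wy":0,"wz":0}]' 30
python3 - <<'E'
from h import *
from station import env
v=np.load("v.npy");s=env.get_state();print(s["clock"],tool(s,tt(v,knob(0))[0]).round(1),rot(s).as_matrix().round(3).tolist())
E
```

```text
clock: 1.65
eef_pos: [353.3, -161.9, 248.3]
ee_rot: [0.0, 0.794, 0.608, 0.0]
ft_force: [1.4, -0.1, -0.5]
finger_gap: 0.702
gripper_force: 0.0
1.65 [301.6  54.3 126.3] [[0.261, 0.965, 0.0], [0.965, -0.261, -0.0], [-0.0, 0.0, -1.0]]
```

```bash
python3 -m crank '[{"claw":0.06,"x":0.05,"y":0.009,"z":0,"wx":0,"wy":0,"wz":0},{"claw":0.06,"x":0.05,"y":0.009,"z":0,"wx":0,"wy":0,"wz":0},{"claw":0.06,"x":0.05,"y":0.009,"z":0,"wx":0,"wy":0,"wz":0},{"claw":0.06,"x":0.05,"y":0.009,"z":0,"wx":0,"wy":0,"wz":0},{"claw":0.06,"x":0.05,"y":0.009,"z":0.02,"wx":0,"wy":0,"wz":0},{"claw":0.06,"x":0.05,"y":0.009,"z":0.02,"wx":0,"wy":0,"wz":0},{"claw":0.06,"x":0,"y":0,"z":0.02,"wx":0,"wy":0,"wz":0},{"claw":0.06,"x":0,"y":0,"z":0,"wx":0,"wy":0,"wz":0}]' 30
python3 - <<'E'
from h import *
from station import env
import cv2
v=np.load("v.npy");s=env.get_state();print(s["clock"],s["eef_pos"],tool(s,tt(v,knob(0))[0]).round(1))
c=env.capture("wrist");cv2.imwrite("pics/w1.png",c["img"]);K=np.array(c["intrinsics"]);C=np.array(c["tool_from_camera"]);print(K.tolist(),C.round(3).tolist())
T=np.eye(4);T[:3,:3]=rot(s).as_matrix();T[:3,3]=s["eef_pos"];np.savez("w1.npz",K=K,T=T@C)
for P in (knob(0),[-200,60,94],[-145,-50,105],head(v[3])): print(proj(tt(v,P),K,T@C).round(1))
E
```

```text
clock: 2.65
eef_pos: [482.1, 112.5, 186.7]
ee_rot: [-0.001, 0.793, 0.609, -0.002]
ft_force: [-0.2, -1.2, -0.5]
finger_gap: 0.703
gripper_force: 0.0
2.65 [482.09125789 112.46404891 186.69322587] [ 3.2  1.8 64.7]
[[304.22593833441607, 0.0, 281.59484174487307], [0.0, 304.22593833441607, 205.94426672573076], [0.0, 0.0, 1.0]] [[-0.0, -0.952, -0.305, 78.283], [1.0, -0.0, 0.0, 0.412], [-0.0, -0.305, 0.952, -125.743], [0.0, 0.0, 0.0, 1.0]]
[[283.6 225.9]]
[[283.8 130.2]]
[[354.5 277.4]]
[[538.2 295.5]]
```

View pics/w1.png

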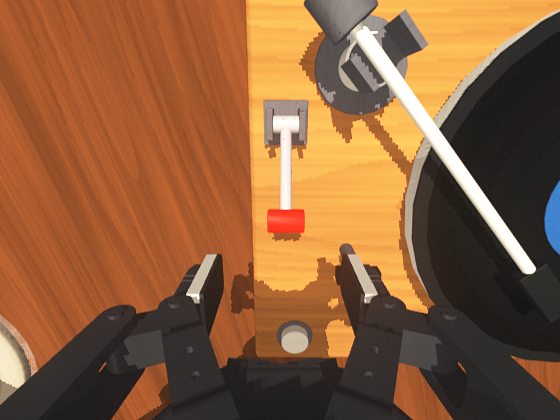

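The wrist view shows the knob at (286,222) against a predicted (284,226), so it is off by about +2.5 mm in tool x and +1.5 mm in y. I'll apply that, descend and pinch.

```bash
python3 - <<'E'
from h import *
v=np.load("v.npy");a=v[2];d=tt([0,0,a],[1.5,2.5,0])[0];v[0]+=d[0];v[1]+=d[1];np.save("v.npy",v);print(v)
E
python3 -m crank '[{"claw":0.06,"x":0.006,"y":0.003,"z":0.022,"wx":0,"wy":0,"wz":0},{"claw":0.06,"x":0,"y":0,"z":0.022,"wx":0,"wy":0,"wz":0},{"claw":0.06,"x":0,"y":0,"z":0.022,"wx":0,"wy":0,"wz":0},{"claw":0.06,"x":0,"y":0,"z":0,"wx":0,"wy":0,"wz":0},{"claw":0.02,"x":0,"y":0,"z":0,"wx":0,"wy":0,"wz":0},{"claw":0.02,"x":0,"y":0,"z":0,"wx":0,"wy":0,"wz":0},{"claw":0.02,"x":0,"y":0,"z":0,"wx":0,"wy":0,"wz":0},{"claw":0.02,"x":0,"y":0,"z":0,"wx":0,"wy":0,"wz":0},{"claw":0.02,"x":0,"y":0,"z":0,"wx":0,"wy":0,"wz":0},{"claw":0.02,"x":0,"y":0,"z":0,"wx":0,"wy":0,"wz":0}]' 20
python3 - <<'E'
from h import *
from station import env
v=np.load("v.npy");s=env.get_state();print(tool(s,tt(v,knob(0))[0]).round(1), s["finger_gap"]*85.4)
k=np.array([knob(t)[[1,2]] for t in np.arange(0,1.41,.1)]);print(np.c_[np.diff(k[:,0]),-np.diff(k[:,1])].round(1).tolist())
E
```

```text
[ 6.79821891e+02  6.57321571e+01 -2.62816389e-01  7.14665523e-01]
clock: 3.95
eef_pos: [485.8, 116.9, 123.0]
ee_rot: [-0.001, 0.794, 0.608, -0.002]
ft_force: [-8.4, -1.4, 6.4]
finger_gap: 0.275
gripper_force: 25.0
[0.4 0.6 1. ] 23.510533978735847
[[3.8, -5.9], [4.4, -5.5], [4.9, -5.0], [5.4, -4.5], [5.8, -3.9], [6.1, -3.3], [6.5, -2.7], [6.7, -2.0], [6.9, -1.4], [7.0, -0.7], [7.0, 0.0], [7.0, 0.7], [6.9, 1.4], [6.7, 2.1]]
```

Gripped at 23.5 mm. Next I'll tip the lever back along its arc, 0.1 rad per row.

```bash
python3 -m crank '[{"claw":0.02,"x":0.0038,"y":0,"z":-0.0059,"wx":0,"wy":0,"wz":0},{"claw":0.02,"x":0.0044,"y":0,"z":-0.0055,"wx":0,"wy":0,"wz":0},{"claw":0.02,"x":0.0049,"y":0,"z":-0.005,"wx":0,"wy":0,"wz":0},{"claw":0.02,"x":0.0054,"y":0,"z":-0.0045,"wx":0,"wy":0,"wz":0},{"claw":0.02,"x":0.0058,"y":0,"z":-0.0039,"wx":0,"wy":0,"wz":0},{"claw":0.02,"x":0.0061,"y":0,"z":-0.0033,"wx":0,"wy":0,"wz":0},{"claw":0.02,"x":0.0065,"y":0,"z":-0.0027,"wx":0,"wy":0,"wz":0},{"claw":0.02,"x":0.0067,"y":0,"z":-0.002,"wx":0,"wy":0,"wz":0},{"claw":0.02,"x":0.0069,"y":0,"z":-0.0014,"wx":0,"wy":0,"wz":0},{"claw":0.02,"x":0.007,"y":0,"z":-0.0007,"wx":0,"wy":0,"wz":0},{"claw":0.02,"x":0.007,"y":0,"z":0,"wx":0,"wy":0,"wz":0},{"claw":0.02,"x":0.007,"y":0,"z":0.0007,"wx":0,"wy":0,"wz":0}]' 20
python3 - <<'E'
from h import *
from station import env
v=np.load("v.npy");s=env.get_state();print(tool(s,tt(v,knob(1.2))[0]).round(1))
E
```

```text
clock: 5.45
eef_pos: [504.5, 185.9, 157.3]
ee_rot: [-0.001, 0.794, 0.608, -0.002]
ft_force: [-8.2, -1.7, 5.0]
finger_gap: 0.273
gripper_force: 21.9
[0.2 0.6 1.1]
```

```bash
python3 -m crank '[{"claw":0.02,"x":0.004,"y":0,"z":0.0007,"wx":0,"wy":0,"wz":0},{"claw":0.02,"x":0.004,"y":0,"z":0.0007,"wx":0,"wy":0,"wz":0},{"claw":0.02,"x":0,"y":0,"z":0,"wx":0,"wy":0,"wz":0},{"claw":0.02,"x":0,"y":0,"z":0,"wx":0,"wy":0,"wz":0}]' 20
python3 - <<'E'
from h import *
from station import env
import cv2
v=np.load("v.npy");s=env.get_state();print(tool(s,tt(v,knob(1.2))[0]).round(1))
c=env.capture("wrist");cv2.imwrite("pics/w2.png",c["img"])
E
```

```text
clock: 5.95
eef_pos: [506.7, 194.2, 155.8]
ee_rot: [-0.001, 0.794, 0.608, -0.001]
ft_force: [-6.5, 2.0, 4.1]
finger_gap: 0.273
gripper_force: 21.3
[-8.4  0.5 -0.4]
```

View pics/w2.png

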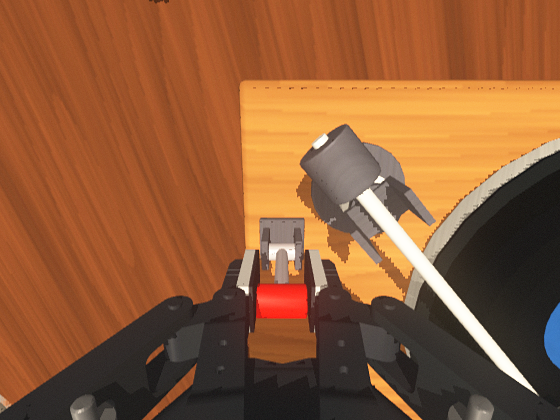

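The knob is between the pads at (283,300) and the lever looks nearly upright. I'll check its angle by projection.

```bash
python3 - <<'E'
from h import *
from station import env
import cv2
v=np.load("v.npy");s=env.get_state();c=env.capture("wrist")
T=np.eye(4);T[:3,:3]=rot(s).as_matrix();T[:3,3]=s["eef_pos"];T=T@np.array(c["tool_from_camera"])
for t in (1,1.1,1.2,1.3): print(t,proj(tt(v,knob(t)),c["intrinsics"],T).round(1))
print(proj(tt(v,[[-200,60,94],[-145,100,110]]),c["intrinsics"],T).round(1),s["ft_force"])
h=cv2.cvtColor(c["img"],cv2.COLOR_BGR2HSV);m=(h[...,1]>200)&((h[...,0]<5)|(h[...,0]>175))&(h[...,2]>90)
ys,xs=np.nonzero(m);print(xs.min(),xs.max(),ys.min(),ys.max(),xs.mean(),ys.mean())
E
```

```text
1 [[281.8 323.7]]
1.1 [[281.8 311.6]]
1.2 [[281.8 298.4]]
1.3 [[281.8 284.3]]
[[282.  257.7]
 [374.5 209.8]] [-6.5360039   1.26456111  4.23577375]
256 307 284 317 282.84656796769855 300.6325706594886
```

The lever is at about 1.18 rad, so it is back against its stop. I'll release it, rise and go over the headshell, turning by the swing angle.

```bash
python3 -m crank '[{"claw":0.06,"x":0,"y":0,"z":0,"wx":0,"wy":0,"wz":0},{"claw":0.06,"x":0,"y":0,"z":0,"wx":0,"wy":0,"wz":0},{"claw":0.06,"x":0,"y":0,"z":0,"wx":0,"wy":0,"wz":0},{"claw":0.06,"x":0,"y":0,"z":-0.03,"wx":0,"wy":0,"wz":0},{"claw":0.06,"x":0,"y":0,"z":-0.03,"wx":0,"wy":0,"wz":0},{"claw":0.06,"x":-0.028,"y":0.039,"z":0,"wx":0,"wy":0,"wz":0},{"claw":0.06,"x":-0.028,"y":0.039,"z":0,"wx":0,"wy":0,"wz":0},{"claw":0.06,"x":-0.028,"y":0.039,"z":0,"wx":0,"wy":0,"wz":0},{"claw":0.06,"x":-0.028,"y":0.039,"z":0,"wx":0,"wy":0,"wz":0},{"claw":0.06,"x":-0.028,"y":0.039,"z":0,"wx":0,"wy":0,"wz":0},{"claw":0.06,"x":0,"y":0,"z":0,"wx":0,"wy":0,"wz":-10.25},{"claw":0.06,"x":0,"y":0,"z":0,"wx":0,"wy":0,"wz":-10.25}]' 20
python3 -m crank '[{"claw":0.06,"x":0,"y":0,"z":0,"wx":0,"wy":0,"wz":-10.25},{"claw":0.06,"x":0,"y":0,"z":0,"wx":0,"wy":0,"wz":-10.25},{"claw":0.06,"x":0,"y":0,"z":0,"wx":0,"wy":0,"wz":0}]' 20
python3 - <<'E'
from h import *
from station import env
import cv2
v=np.load("v.npy");s=env.get_state();print(tool(s,tt(v,head(v[3],lift=12))[0]).round(1))
c=env.capture("wrist");cv2.imwrite("pics/w3.png",c["img"]);K=c["intrinsics"]
T=np.eye(4);T[:3,:3]=rot(s).as_matrix();T[:3,3]=s["eef_pos"];T=T@np.array(c["tool_from_camera"])
print(proj(tt(v,[head(v[3],r,12) for r in (0,190,240)]),K,T).round(1).tolist(), proj(tt(v,knob(1.2)),K,T).round(1))
E
```

```text
clock: 7.55
eef_pos: [660.5, 6.9, 214.5]
ee_rot: [-0.0, 0.671, 0.741, -0.0]
ft_force: [-0.7, 0.0, -0.0]
finger_gap: 0.702
gripper_force: 0.0
clock: 7.92
eef_pos: [660.2, 7.8, 215.0]
ee_rot: [0.0, 0.531, 0.847, -0.0]
ft_force: [-0.6, 0.3, -0.3]
finger_gap: 0.706
gripper_force: 0.0
[-0.9 -1.1 93. ]
[[278.2, -152.5], [279.5, 185.0], [279.7, 246.7]] [[ 134.9 -260.2]]
```

View pics/w3.png

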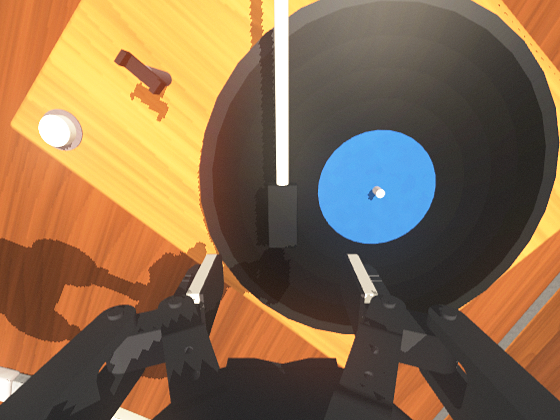

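The headshell shows at (282, 185–247) and the prediction was (280, 185–247), so it's on target and the tool is parallel to the arm. I'll descend and cage it at 28 mm.

```bash
python3 -m crank '[{"claw":0.055,"x":0,"y":0.001,"z":0.03,"wx":0,"wy":0,"wz":0},{"claw":0.055,"x":0,"y":0,"z":0.03,"wx":0,"wy":0,"wz":0},{"claw":0.055,"x":0,"y":0,"z":0.03,"wx":0,"wy":0,"wz":0},{"claw":0.028,"x":0,"y":0,"z":0,"wx":0,"wy":0,"wz":0},{"claw":0.028,"x":0,"y":0,"z":0,"wx":0,"wy":0,"wz":0},{"claw":0.028,"x":0,"y":0,"z":0,"wx":0,"wy":0,"wz":0},{"claw":0.028,"x":0,"y":0,"z":0,"wx":0,"wy":0,"wz":0}]' 20
python3 - <<'E'
from h import *
from station import env
v=np.load("v.npy");s=env.get_state();p=tool(s,tt(v,[-145,100,122])[0]);print("pivot in tool",p.round(1),s["finger_gap"]*85.4)
d=-np.arctan2(0,1)
y=rot(s).as_matrix()[:,1];print("tool y az rel tt x",np.degrees(np.arctan2(y[1],y[0])-v[2]))
n=10;th=np.radians(41.2/n);r=p[0];print("chord/row before-turn tool axes: x",r*(1-np.cos(th)),"y",-r*np.sin(th),np.degrees(th))
E
```

```text
clock: 8.85
eef_pos: [661.6, 8.3, 126.3]
ee_rot: [0.001, 0.531, 0.848, 0.0]
ft_force: [-0.2, -0.2, 0.3]
finger_gap: 0.329
gripper_force: 0.0
pivot in tool [214.3  -2.5   4.1] 28.058817193416022
tool y az rel tt x 40.94426992774715
chord/row before-turn tool axes: x 0.5537419285439279 y -15.394855990181993 4.120000000000001
```

```bash
python3 -m crank '[{"claw":0.028,"x":0.0006,"y":-0.0157,"z":0,"wx":0,"wy":0,"wz":4.2},{"claw":0.028,"x":0.0006,"y":-0.0157,"z":0,"wx":0,"wy":0,"wz":4.2},{"claw":0.028,"x":0.0006,"y":-0.0157,"z":0,"wx":0,"wy":0,"wz":4.2},{"claw":0.028,"x":0.0006,"y":-0.0157,"z":0,"wx":0,"wy":0,"wz":4.2},{"claw":0.028,"x":0.0006,"y":-0.0157,"z":0,"wx":0,"wy":0,"wz":4.2},{"claw":0.028,"x":0.0006,"y":-0.0157,"z":0,"wx":0,"wy":0,"wz":4.2},{"claw":0.028,"x":0.0006,"y":-0.0157,"z":0,"wx":0,"wy":0,"wz":4.2},{"claw":0.028,"x":0.0006,"y":-0.0157,"z":0,"wx":0,"wy":0,"wz":4.2},{"claw":0.028,"x":0.0006,"y":-0.0157,"z":0,"wx":0,"wy":0,"wz":4.2},{"claw":0.028,"x":0.0006,"y":-0.0157,"z":0,"wx":0,"wy":0,"wz":4.2},{"claw":0.028,"x":0,"y":0,"z":0,"wx":0,"wy":0,"wz":0},{"claw":0.028,"x":0,"y":0,"z":0,"wx":0,"wy":0,"wz":0}]' 20
python3 - <<'E'
from h import *
from station import env
import cv2
v=np.load("v.npy");s=env.get_state();p=tool(s,tt(v,[-145,100,122])[0]);print(p.round(1))
y=rot(s).as_matrix()[:,1];print(np.degrees(np.arctan2(y[1],y[0])-v[2]))
c=env.capture("wrist");cv2.imwrite("pics/w4.png",c["img"]);K=c["intrinsics"]
T=np.eye(4);T[:3,:3]=rot(s).as_matrix();T[:3,3]=s["eef_pos"];T=T@np.array(c["tool_from_camera"])
print(proj(tt(v,[head(0,r,12) for r in (50,150,190)]),K,T).round(1).tolist(), proj(tt(v,[[-157,-50,113],[-133,-50,113],knob(1.2)]),K,T).round(1).tolist())
E
```

```text
clock: 10.35
eef_pos: [508.9, -4.8, 125.6]
ee_rot: [0.001, 0.799, 0.602, 0.001]
ft_force: [-0.6, 0.3, 0.1]
finger_gap: 0.328
gripper_force: 0.0
[212.5  -1.8   3.6]
-0.9619657510210757
[[277.2, -167.3], [282.3, 147.9], [283.7, 235.6]] [[255.5, 145.9], [308.9, 145.0], [-11.4, -455.6]]
```

View pics/w4.png

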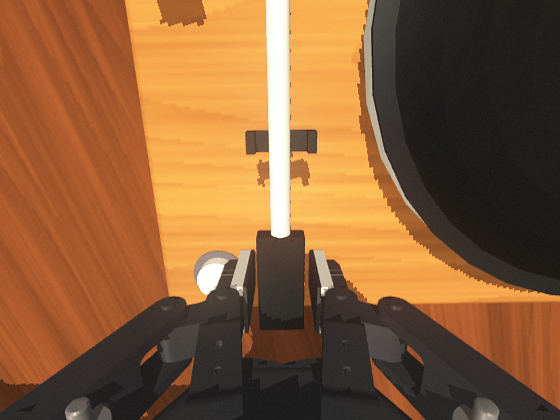

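The tube crosses the rest at column 279.5. The prongs are centred on about 281.5, so the swing is about −0.007 rad, well aligned. I'll open, rise and go back above the knob.

```bash
python3 -m crank '[{"claw":0.05,"x":0,"y":0,"z":0,"wx":0,"wy":0,"wz":0},{"claw":0.05,"x":0,"y":0,"z":0,"wx":0,"wy":0,"wz":0},{"claw":0.05,"x":0,"y":0,"z":0,"wx":0,"wy":0,"wz":0},{"claw":0.05,"x":0,"y":0,"z":-0.02,"wx":0,"wy":0,"wz":0},{"claw":0.05,"x":0,"y":0,"z":-0.035,"wx":0,"wy":0,"wz":0},{"claw":0.05,"x":0,"y":0,"z":-0.035,"wx":0,"wy":0,"wz":0},{"claw":0.05,"x":0,"y":0,"z":0,"wx":0,"wy":0,"wz":-0.9},{"claw":0.05,"x":0.045,"y":-0.013,"z":0,"wx":0,"wy":0,"wz":0},{"claw":0.05,"x":0.045,"y":-0.013,"z":0,"wx":0,"wy":0,"wz":0},{"claw":0.05,"x":0.045,"y":-0.013,"z":0,"wx":0,"wy":0,"wz":0},{"claw":0.05,"x":0.045,"y":-0.013,"z":0,"wx":0,"wy":0,"wz":0},{"claw":0.05,"x":0,"y":0,"z":0,"wx":0,"wy":0,"wz":0}]' 20
python3 - <<'E'
from h import *
from station import env
import cv2
v=np.load("v.npy");s=env.get_state();print(tool(s,tt(v,knob(1.2))[0]).round(1))
y=rot(s).as_matrix()[:,1];print(np.degrees(np.arctan2(y[1],y[0])-v[2]))
c=env.capture("wrist");cv2.imwrite("pics/w5.png",c["img"]);K=c["intrinsics"]
T=np.eye(4);T[:3,:3]=rot(s).as_matrix();T[:3,3]=s["eef_pos"];T=T@np.array(c["tool_from_camera"])
print(proj(tt(v,[knob(1.2)]),K,T).round(1).tolist())
E
```

```text
clock: 11.9
eef_pos: [504.1, 185.3, 213.9]
ee_rot: [-0.001, 0.793, 0.609, -0.001]
ft_force: [0.2, -0.1, -0.8]
finger_gap: 0.587
gripper_force: 0.0
[ 0.8  0.9 57.7]
0.12351486875819731
[[282.2, 233.3]]
```

View pics/w5.png

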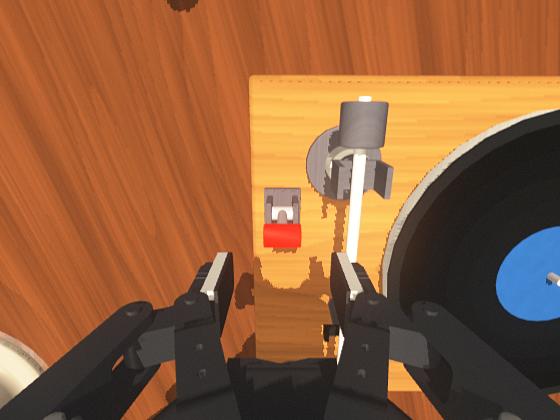

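The knob is at (282,235) against a predicted (282,233), and the tonearm lies about 55 mm clear on the +x side, in line with the rest. I'll descend and pinch with a narrower opening.

```bash
python3 -m crank '[{"claw":0.044,"x":0.001,"y":0.001,"z":0.018,"wx":0,"wy":0,"wz":0},{"claw":0.044,"x":0,"y":0,"z":0.02,"wx":0,"wy":0,"wz":0},{"claw":0.044,"x":0,"y":0,"z":0.02,"wx":0,"wy":0,"wz":0},{"claw":0.02,"x":0,"y":0,"z":0,"wx":0,"wy":0,"wz":0},{"claw":0.02,"x":0,"y":0,"z":0,"wx":0,"wy":0,"wz":0},{"claw":0.02,"x":0,"y":0,"z":0,"wx":0,"wy":0,"wz":0},{"claw":0.02,"x":0,"y":0,"z":0,"wx":0,"wy":0,"wz":0},{"claw":0.02,"x":0,"y":0,"z":0,"wx":0,"wy":0,"wz":0}]' 20
python3 - <<'E'
from h import *
from station import env
v=np.load("v.npy");s=env.get_state();print(tool(s,tt(v,knob(1.2))[0]).round(1),s["finger_gap"]*85.4)
E
```

```text
clock: 12.95
eef_pos: [503.6, 182.4, 155.8]
ee_rot: [-0.002, 0.795, 0.607, -0.003]
ft_force: [-6.3, -0.4, -8.3]
finger_gap: 0.275
gripper_force: 22.9
[ 3.8  0.5 -0.4] 23.444502795084684
```

```bash
python3 -m crank '[{"claw":0.02,"x":-0.007,"y":0,"z":-0.0007,"wx":0,"wy":0,"wz":0},{"claw":0.02,"x":-0.007,"y":0,"z":0,"wx":0,"wy":0,"wz":0},{"claw":0.02,"x":-0.007,"y":0,"z":0.0007,"wx":0,"wy":0,"wz":0},{"claw":0.02,"x":-0.0069,"y":0,"z":0.0014,"wx":0,"wy":0,"wz":0},{"claw":0.02,"x":-0.0067,"y":0,"z":0.002,"wx":0,"wy":0,"wz":0},{"claw":0.02,"x":-0.0065,"y":0,"z":0.0027,"wx":0,"wy":0,"wz":0},{"claw":0.02,"x":-0.0061,"y":0,"z":0.0033,"wx":0,"wy":0,"wz":0},{"claw":0.02,"x":-0.0058,"y":0,"z":0.0039,"wx":0,"wy":0,"wz":0},{"claw":0.02,"x":-0.0054,"y":0,"z":0.0045,"wx":0,"wy":0,"wz":0},{"claw":0.02,"x":-0.0049,"y":0,"z":0.005,"wx":0,"wy":0,"wz":0},{"claw":0.02,"x":-0.0044,"y":0,"z":0.0055,"wx":0,"wy":0,"wz":0},{"claw":0.02,"x":-0.0038,"y":0,"z":0.0059,"wx":0,"wy":0,"wz":0}]' 20
python3 -m crank '[{"claw":0.02,"x":-0.003,"y":0,"z":0.0045,"wx":0,"wy":0,"wz":0},{"claw":0.02,"x":-0.002,"y":0,"z":0.004,"wx":0,"wy":0,"wz":0},{"claw":0.02,"x":0,"y":0,"z":0,"wx":0,"wy":0,"wz":0}]' 20
python3 - <<'E'
from h import *
from station import env
import cv2
v=np.load("v.npy");s=env.get_state();print(tool(s,tt(v,knob(0))[0]).round(1))
c=env.capture("wrist");cv2.imwrite("pics/w6.png",c["img"]);K=c["intrinsics"]
T=np.eye(4);T[:3,:3]=rot(s).as_matrix();T[:3,3]=s["eef_pos"];T=T@np.array(c["tool_from_camera"])
for t in (0,.1,.2): print(proj(tt(v,[knob(t)]),K,T).round(1).tolist())
E
```

```text
clock: 14.45
eef_pos: [485.1, 113.9, 123.2]
ee_rot: [-0.001, 0.794, 0.607, -0.002]
ft_force: [-9.0, 0.4, 5.2]
finger_gap: 0.279
gripper_force: 22.7
clock: 14.82
eef_pos: [484.1, 109.8, 115.6]
ee_rot: [-0.002, 0.795, 0.607, -0.001]
ft_force: [-11.2, 3.9, 10.9]
finger_gap: 0.277
gripper_force: 23.7
[ 7.6  0.4 -6.4]
[[281.6, 275.4]]
[[281.5, 274.7]]
[[281.4, 272.2]]
```

View pics/w6.png

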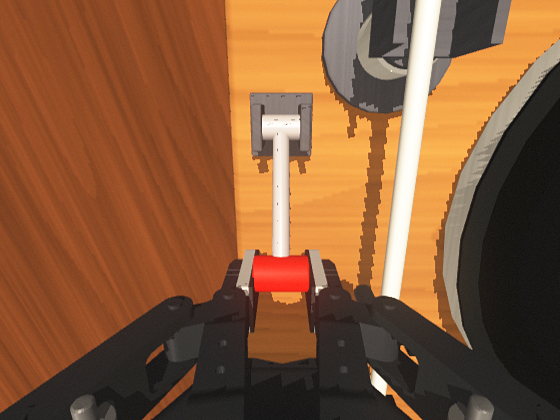

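The knob is at (282,273), which matches the forward position, and the tube runs parallel to turntable y. I'll follow through slightly more, release and rise, then look from above.

```bash
python3 -m crank '[{"claw":0.02,"x":-0.001,"y":0,"z":0.004,"wx":0,"wy":0,"wz":0},{"claw":0.02,"x":0,"y":0,"z":0,"wx":0,"wy":0,"wz":0},{"claw":0.042,"x":0,"y":0,"z":0,"wx":0,"wy":0,"wz":0},{"claw":0.042,"x":0,"y":0,"z":0,"wx":0,"wy":0,"wz":0},{"claw":0.042,"x":0,"y":0,"z":0,"wx":0,"wy":0,"wz":0},{"claw":0.042,"x":0,"y":0,"z":-0.02,"wx":0,"wy":0,"wz":0},{"claw":0.042,"x":0,"y":0,"z":-0.04,"wx":0,"wy":0,"wz":0},{"claw":0.042,"x":0,"y":0,"z":-0.05,"wx":0,"wy":0,"wz":0},{"claw":0.042,"x":-0.05,"y":0.02,"z":-0.02,"wx":0,"wy":0,"wz":0},{"claw":0.042,"x":-0.05,"y":0.02,"z":0,"wx":0,"wy":0,"wz":0},{"claw":0.042,"x":0,"y":0,"z":0,"wx":0,"wy":0,"wz":0},{"claw":0.042,"x":0,"y":0,"z":0,"wx":0,"wy":0,"wz":0}]' 20
python3 - <<'E'
from h import *
from station import env
import cv2
v=np.load("v.npy");s=env.get_state();print(s["clock"],s["ft_force"])
c=env.capture("wrist");cv2.imwrite("pics/w7.png",cv2.resize(c["img"][:300],None,fx=1.4,fy=1.4));K=c["intrinsics"]
T=np.eye(4);T[:3,:3]=rot(s).as_matrix();T[:3,3]=s["eef_pos"];T=T@np.array(c["tool_from_camera"])
f=lambda P:((proj(tt(v,P),K,T)+.5)*1.4-.5).round(1).tolist()
print("knob t=0,.1,.2,.4",f([knob(t) for t in (0,.1,.2,.4)]));print("prongs",f([[-157,-50,113],[-133,-50,113]]),"tube at rest",f([head(0,150)]))
E
```

```text
clock: 16.38
eef_pos: [498.1, 1.8, 240.0]
ee_rot: [-0.0, 0.795, 0.607, -0.0]
ft_force: [-0.1, 0.0, 0.3]
finger_gap: 0.491
gripper_force: 0.0
16.375 [-0.10443722  0.03446951  0.27069681]
knob t=0,.1,.2,.4 [[314.5, 92.2], [312.0, 82.4], [309.4, 71.0], [304.1, 42.7]]
prongs [[396.7, 187.2], [438.2, 187.0]] tube at rest [[417.2, 186.7]]
```

View pics/w7.png

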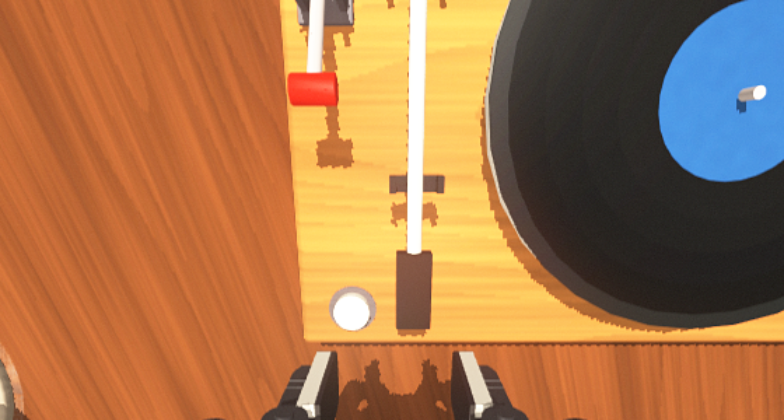

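The knob is at (313,89), which corresponds to a lever angle of about 0 to 0.03 rad. The tube crosses the rest at column 416 and the prongs are centred on 417, so the arm is settled in the rest and the gripper is clear. I'll hand the job in.

```bash
python3 -c "
from station import env
print(env.close_job())"
```

```text
the job is handed in; nothing more can be done
None
```

The job is handed in, though no verdict came back: in the last picture the lever is fully forward (about 0 to 0.03 rad), the tonearm lies between the rest's prongs, and the gripper is clear, about 16 s into the 64 s limit.

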